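# Make up the autosampler service tray

## Robot

A 6-joint arm with a two-finger parallel gripper is mounted at the origin on the work surface. World frame = base frame: x ahead of the robot, y to its left, z up, the work surface at z = 0. Lengths are in m, angles in rad, forces in N, time in s.
With the tool pointing down it reaches from about 0.25 to 0.775 m from the base axis. Payload 8.9 kg.
Tool frame: the origin (TCP) lies on the mounting face of the last link; the fingertips stand 173 mm ahead of it and the grasp point (between the pads) lies ahead of it (tcp_to_grasp is the z of the grasp point in the tool frame, in m); z points along the fingers, y is the line along which they close (so a half turn about z gives the same grasp; the last joint's range is limited). The gripper opens to 85 mm and grips with 20 to 120 N. Pads are 22 mm wide; open, the fingers measure 114 mm over their backs; the gripper's body (76 mm by 85 mm) begins 54 mm behind the grasp point. The pads swing forward as they close: fully open they stand 13 mm farther back than shut.
Start: joints at [1.065, 0.291, -0.153, 1.127, 0, 1.431], TCP at [0.188, 0.49, 0.405] pointing down, gripper open.
Joint ranges: [-2.52, 2.52], [-0.91, 1.74], [-1.3, 1.37], [-1.96, 2.02], [-1.52, 1.47], [-3.14, 3.14]. Speed limits (rad/s): [2.22, 2.22, 2.79, 3.14, 3.14, 3.14].

## Interface

Orientations are given as a unit quaternion [x, y, z, w].
In Python, from bench import read_state, get_image, camera_info, hand_in, spot_in, trace, tcp_to_grasp gives the robot as it stands. The module is installed in compiled form; this text tells all that it offers.
- The arm moves only by the tool servo_tool, never from a script. Its argument "commands" is a list of rows, each an object with "hand": the closure, from 0 (fully open) to 1 (shut); "linear": the shift along the tool's x, y, z in cm, a list of three; "roll": the turn about the tool's z in rad. In form: [{"hand": hand, "linear": [x, y, z], "roll": roll}, ...]. A call has 1 to 12 rows; each row is the pose to reach, as a shift and turn from the pose commanded when the call began, along the tool's axes at that moment; what a row does not reach only later rows make up. A row lasts 1/8 s, in which the tool goes at most 62.5 mm and 10.7 degrees, less where a joint would pass 70% of its speed; a pose out of reach is approached as far as the arm can. A call with a gripper value outside its range is refused whole. The fingers move at their own pace and stop on an object; the grip force is fixed at half the most. Time passes only in rows, so rows that repeat a pose let the fingers close. It gives the time, the measured TCP pose, the force, the opening and the grip force at its end, in the units of the state.
- read_state(): the state, without advancing time (a new reading comes with each control period).
- get_image(name): name is "scene" or "top"; returns the picture (400x640x3 uint8, blue, green, red); there is no depth.
- camera_info(name): a dict with "vertical_fov" (degrees; the focal length in pixels is half the picture's height over the tangent of half this angle, whatever the lens; pixels are square), "cx", "cy" (the principal point, pixels), "k1" (the pictures are not rectified: a ray, as slopes to the right and down, at radius r is drawn at 1 + k1 r^2 times it, then the intrinsics apply), "rvec" (rotation vector, rad) and "tvec" (3), from world to camera coordinates, as OpenCV has them. Camera axes: x right, y down, z forward; pixel columns grow to the right and rows downward; lengths in m; the calibration is good to about 2 mm. A picture is of the moment at which its call begins. camera_info takes no time and is no camera call.
- hand_in(): hands the job in; it is judged then, once.
Trained networks look in the newest picture that a camera, given by its name, has taken for a name from the list of things; names that differ only in an ending like _2 or _b are one class to them, and where a whole thing is asked for, a point or a joint stands for the part that bears it (a point fixed in the world has none). Each returns a list of dicts, best first, with "score" (0 to 1); they miss things now and then, are a little off and sometimes report something else, mostly with a low value. They report only what shows in the picture. A call takes as long as a camera call. They do not tell look-alikes from the thing itself.
- spot_in(query, camera): "rect" ([left, top, right, bottom] in pixels, round what is visible of it).
- trace(query, camera): "pixels" (400x640 bool, what is visible of it) and "rect" ([left, top, right, bottom] in pixels, round what is visible of it).
The state is a dict: "time_s": time; "q": joint angles; "joint_velocities": joint speeds; "tau": joint torques, N m; "tcp_pos": TCP position; "ee_rot": TCP orientation; "force": force on the tool from outside, world axes, zero at the start; "ft_torque": the same for the moment, N m; "finger_gap": opening from 0.0 (shut) to 1.0 (fully open); "grip_force": force on a finger pad.
Only numpy, scipy, OpenCV 4.12 (cv2) and the standard library are available. Lean on these libraries where they do the work, as an engineer would, in place of code of your own. Each camera call takes 0.05 s, during which the arm holds its last target. There are 200 camera calls.

## Task

Make up the autosampler service kit in the grey tray: seat the large bored hub flange down, fully home, over the tray's steel spigot, then seat the small bored hub flange down over the same spigot, flat on top of the large one, and lay the two long capped tubes flat in the tray's two tube compartments, one in each. Leave the short tube and the undrilled hub where they lie on the bench, and do not knock or push aside the two little amber jars.

Things in the scene. Friction and masses are not known exactly. Their poses are not given: they have to be found in the camera images.
- caddy: fixed grey tray, 246 (x) by 150 (y) mm, walls 22 high and 5 thick, floor 5 thick; origin: centre of underside. Two 22 mm high cross walls make three bays, each 140 mm in y: spigot bay x -118 to -18 (nearer the robot), tube compartments x -14 to 50 and 54 to 118. Steel spigot at x -68, y 0: 14 mm diameter, top 58 mm over the bench, last 8 mm tapers to 6 mm. Tray is left or right of the loose things
- hub_large: large bored hub, loose plain aluminium: a flange 64 mm in diameter and 8 mm thick with a round neck 34 mm in diameter above it, 30 mm high in all, with an 18 mm hole right through along its axis; 80 to 130 g. Stands flange down on the bench. Origin at the centre of the flange's underside, z up along its axis
- hub_small: small bored hub, loose plain aluminium: a flange 48 mm in diameter and 8 mm thick with a round neck 28 mm in diameter above it, 26 mm high in all, with an 18 mm hole right through along its axis; 45 to 80 g. Stands flange down on the bench. Origin at the centre of the flange's underside, z up along its axis
- hub_blank: undrilled hub, to be left alone: loose plain aluminium, outside shape exactly as the large hub (flange 64 mm, neck 34 mm, 30 mm high) but its neck is solid, with no hole in its top. Origin at the centre of the flange's underside
- tube_a: one of the two long tubes: straight bare steel tube 10 mm in diameter with a brass hexagonal cap (16 mm across flats, 20 mm long) on each end; 112 mm long over all, about 50 g. Lies on a flat of its caps. Origin at the middle of its axis, 8 mm above what it lies on; y runs along the tube. The bare part is 72 mm long. Weight 40 to 65 g
- tube_b: the other long tube, the same in every way: straight bare steel tube 10 mm in diameter with a brass hexagonal cap (16 mm across flats, 20 mm long) on each end; 112 mm long over all, about 50 g. Lies on a flat of its caps. Origin at the middle of its axis, 8 mm above what it lies on; y runs along the tube. The bare part is 72 mm long. Weight 40 to 65 g
- tube_short: the short tube, to be left alone: straight bare steel tube 10 mm in diameter with a brass hexagonal cap (16 mm across flats, 20 mm long) on each end; 76 mm long over all, about 40 g. Lies on a flat of its caps. Origin at the middle of its axis, 8 mm above what it lies on; y runs along the tube. The bare part is only 36 mm long
- jar_a: small loose amber glass jar with a white cap, 26 mm in diameter, 34 mm high, upright among the things; a bystander. Origin at the centre of its underside
- jar_b: a second such amber jar, 26 mm in diameter, 34 mm high; a bystander. Origin at the centre of its underside
- carton: open white carton of amber vials, fixed to the bench on the side away from the tray; a bystander and obstacle: 190 mm along its x, 130 mm along its y, 45 mm high, with a card flap on its +x side that reaches x = 145 mm and 63 mm high. Origin at the centre of its underside
Things that resemble listed ones, but are neither listed nor needed, are in the scene too. What is shaped like the hub_large but blue or pink is not meant.

How it is judged:
By the outcome, as a careful person would: the job done as asked, in the order asked, and still so for the second after the job is handed in, with the robot touching nothing.
It also fails if it takes over 96 s, if anything falls off the work surface, if the arm or the gripper's body presses on something with over 40 N, if the wrist force passes 120 N, or if a joint passes its speed limit or range.

## Working session

There is one attempt and no reset: what is moved stays moved. The work goes in short steps, Python scripts to look and compute and a tool call to move; the robot and the scene stay as the last step left them, time stands still between calls to the robot, and variables do not carry over. Pictures are saved under pics/ and viewed, at most 14 in all, crops included, and the job is handed in when it is done.

Besides the shell and the picture viewer there is one more tool, called after "Emit:" as name([rows], argument=value, ...), one row to a line, values as JSON. servo_tool: Moves the arm, as the interface text tells. Its arguments: {"type":"object","properties":{"commands":{"type":"array"}},"required":["commands"]}

```bash
mkdir -p pics; python3 - <<'E'
from bench import *
import cv2
s=read_state();print({k:s[k] for k in('time_s','tcp_pos','ee_rot','force','finger_gap')})
print(tcp_to_grasp if not callable(tcp_to_grasp) else tcp_to_grasp())
for n in('scene','top'):
    cv2.imwrite(f'pics/{n}0.png',get_image(n));print(n,camera_info(n))
E
```

```text
{'time_s': 0.0, 'tcp_pos': array([0.1881779 , 0.48990416, 0.404117  ]), 'ee_rot': array([ 1.82359914e-01,  9.83231629e-01, -6.16911215e-04, -2.12221557e-04]), 'force': array([ 0.70149684,  0.37819892, -0.00677391]), 'finger_gap': 0.9991707101949028}
0.1547
scene {'vertical_fov': 52.026444499169635, 'cx': 319.0738427407884, 'cy': 204.44437920039599, 'k1': 0.01170734784268664, 'rvec': array([ 2.0434236 ,  0.86795223, -0.42955308]), 'tvec': array([-0.35282339, -0.17141954,  1.3533094 ])}
top {'vertical_fov': 52.11122962060559, 'cx': 323.18871521554973, 'cy': 202.76526132175053, 'k1': 0.02682818687334771, 'rvec': array([ 2.19772523, -2.00713508,  0.22011269]), 'tvec': array([-0.02961059,  0.49751346,  0.7667297 ])}
```

View pics/scene0.png

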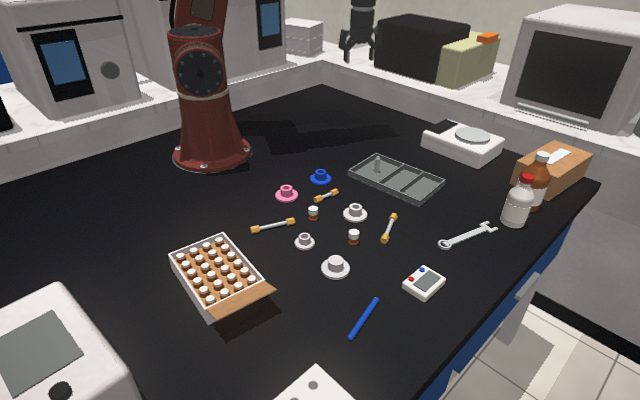

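View pics/top0.png

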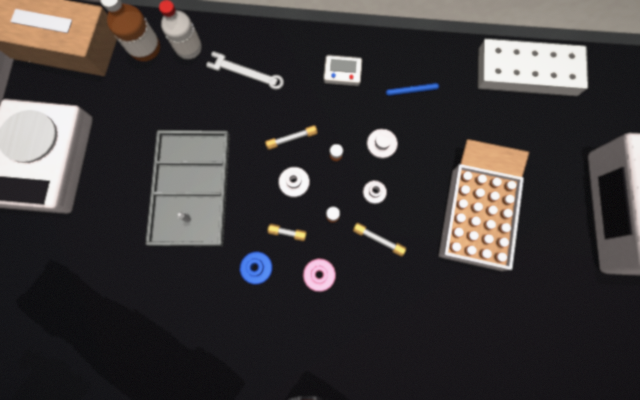

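Candidates (top image): the hub_large class is bored aluminium (294,181), undrilled (382,143), blue (256,267), pink (319,274); the small bored hub is at (375,191). Long tubes are at (291,137) and (380,239), the short one at (287,232). Jars are at (336,151) and (333,213). The tray is on the left, with its spigot at (184,216). I choose (294,181) for hub_large, and check it in a crop.

```bash
cat > h.py <<'E'
import numpy as np, cv2
from bench import *
from scipy.optimize import minimize
def proj(P,n):
    c=camera_info(n); f=200/np.tan(np.radians(c['vertical_fov'])/2)
    X=np.asarray(P,float).reshape(-1,3)@cv2.Rodrigues(c['rvec'])[0].T+c['tvec']
    s=X[:,:2]/X[:,2:]; s=s*(1+c['k1']*(s**2).sum(1,keepdims=True))
    return s*f+[c['cx'],c['cy']]
def unproj(px,z,n):
    g=np.array([.5,0.])
    return minimize(lambda g:((proj([g[0],g[1],z],n)[0]-px)**2).sum(),g,method='Nelder-Mead',options=dict(xatol=1e-5,fatol=1e-4)).x
def disc(r,z0,z1):
    a=np.linspace(0,2*np.pi,40,endpoint=False)
    return np.array([[r*np.cos(t),r*np.sin(t),z] for z in(z0,z1) for t in a])
def box(x0,x1,y0,y1,z0,z1): return np.array([[x,y,z] for x in(x0,x1) for y in(y0,y1) for z in(z0,z1)])
def tube(L):
    h=L/2
    a=np.radians(np.arange(6)*60); R=.008/np.cos(np.pi/6)
    hexa=lambda y0,y1:np.array([[R*np.cos(t),y,.008+R*np.sin(t)] for y in(y0,y1) for t in a])
    b=np.linspace(0,2*np.pi,16)
    return [hexa(-h,-h+.02),hexa(h-.02,h),np.array([[.005*np.cos(t),y,.008+.005*np.sin(t)] for y in(-h,h) for t in b])]
M=dict(hub_large=[disc(.032,0,.008),disc(.017,.008,.03)],hub_small=[disc(.024,0,.008),disc(.014,.008,.026)],
 tube_a=tube(.112),tube_short=tube(.076),caddy=[box(-.123,.123,-.075,.075,0,.022),disc(.007,.02,.05)+[-.068,0,0]],jar=[disc(.013,0,.034)])
def render(parts,x,y,yaw,n,z=0,S=4):
    m=np.zeros((400*S,640*S),np.uint8);c,s=np.cos(yaw),np.sin(yaw)
    for p in parts:
        q=p@np.array([[c,s,0],[-s,c,0],[0,0,1]])+[x,y,z]
        u=(proj(q,n)+.5)*S
        cv2.fillConvexPoly(m,cv2.convexHull(u.astype(np.float32)).astype(np.int32),255)
    return cv2.resize(m,(640,400),interpolation=cv2.INTER_AREA)/255.
def fit(parts,masks,x0,yaw=True,z=0):
    def cost(v): return sum(np.abs(render(parts,v[0],v[1],v[2] if yaw else 0,n,z)-m).sum()/m.sum() for n,m in masks.items())
    x0=np.array(x0,float)
    r=minimize(cost,x0,method='Nelder-Mead',options=dict(initial_simplex=[x0,x0+[.008,0,0],x0+[0,.008,0],x0+[0,0,.15]],xatol=3e-4,fatol=1e-3,maxfev=120))
    return np.round(r.x,4),round(r.fun,3)
E
python3 - <<'E'
from h import *
im=get_image('top');get_image('scene')
cv2.imwrite('pics/crop.png',cv2.resize(im[110:300,140:420],None,fx=2.8,fy=2.8,interpolation=cv2.INTER_CUBIC))
t={}
for q in['hub_large','hub_small','tube_a','tube_short','caddy','jar_a']:
    for n in('top','scene'):
        t[q,n]=trace(q,n); print(q,n,[(np.round(d['rect']).astype(int).tolist(),round(d['score'],2)) for d in t[q,n]])
import pickle;pickle.dump(t,open('t.pkl','wb'))
for p,z in[((294,181),.008),((375,191),.008),((291,137),.008),((380,239),.008),((287,232),.008),((336,151),.034),((333,213),.034),((184,216),.058),((382,143),.008)]: print(p,unproj(p,z,'top').round(4))
E
```

```text
hub_large top [([301, 258, 333, 286], 0.7), ([242, 251, 274, 283], 0.67)]
hub_large scene [([277, 184, 299, 205], 0.68), ([345, 204, 368, 222], 0.67)]
hub_small top [([367, 182, 387, 204], 0.73)]
hub_small scene [([291, 233, 316, 251], 0.77), ([318, 193, 336, 201], 0.67)]
tube_a top [([352, 222, 406, 253], 0.7)]
tube_a scene [([250, 216, 293, 234], 0.77), ([380, 213, 397, 244], 0.49)]
tube_short top [([270, 224, 305, 237], 0.81), ([437, 145, 530, 271], 0.57), ([370, 130, 401, 159], 0.53)]
tube_short scene [([316, 191, 338, 204], 0.49)]
caddy top []
caddy scene [([347, 154, 448, 207], 0.61)]
jar_a top [([332, 143, 343, 160], 0.58), ([327, 206, 338, 224], 0.51)]
jar_a scene [([308, 209, 315, 221], 0.7), ([348, 230, 362, 246], 0.49)]
(294, 181) [0.5501 0.083 ]
(375, 191) [ 0.55   -0.0249]
(291, 137) [0.649 0.1  ]
(380, 239) [ 0.4421 -0.1083]
(287, 232) [0.4391 0.0859]
(336, 151) [ 0.6165 -0.001 ]
(333, 213) [ 0.483 -0.006]
(184, 216) [0.4457 0.2866]
(382, 143) [ 0.6594 -0.0258]
```

View pics/crop.png

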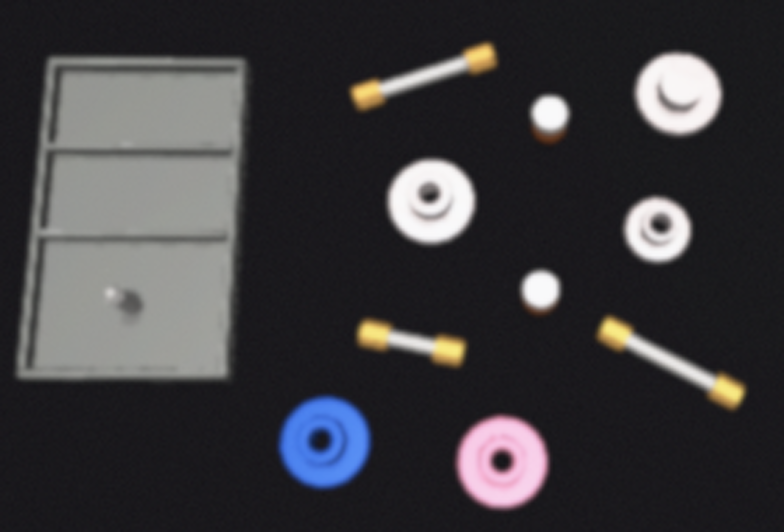

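The crop shows the bored large hub at (431,200) with its hole, and the undrilled one at (679,92). The small bored hub is at (658,228), the long tubes at (424,76) and (671,362), and the spigot tip at (112,294). The networks' masks were partly wrong, so I'll fit models to brightness masks around the checked picks.

```bash
cat >> h.py <<'E'
def mask(n,px,th=90,im=None):
    im=get_image(n) if im is None else im
    b=(im.max(2)>th).astype(np.uint8)
    _,lab=cv2.connectedComponents(b,connectivity=4)
    w=lab[px[1]-4:px[1]+5,px[0]-4:px[0]+5]; l=np.bincount(w[w>0]).argmax()
    m=(lab==l).astype(np.uint8); c,_=cv2.findContours(m,cv2.RETR_EXTERNAL,cv2.CHAIN_APPROX_NONE)
    cv2.drawContours(m,c,-1,1,-1); return m.astype(float)
E
python3 - <<'E'
from h import *
T=get_image('top');S=get_image('scene')
for k,name,pt,ps,x0,th in[('hub_large','L',(294,181),(355,212),(.55,.083,0),90),('hub_small','s',(375,191),(304,241),(.55,-.025,0),90),
 ('tube_a','far',(291,137),(389,228),(.649,.1,-.3),70),('tube_a','near',(380,239),(272,225),(.442,-.108,.45),70),('tube_short','short',(287,232),(327,196),(.439,.086,.2),70),('caddy','caddy',(187,180),(395,178),(.51,.28,0.0),45)]:
    mt,ms=mask('top',pt,th,T),mask('scene',ps,th,S)
    y=k not in('hub_large','hub_small')
    print(name,mt.sum(),ms.sum(),'top',*fit(M[k],{'top':mt},x0,y),'scene',*fit(M[k],{'scene':ms},x0,y))
def c(n,im,px):
    return unproj(px,.058,n)
# spigot tip zooms
z=np.hstack([cv2.resize(T[196:236,164:204],(400,400),interpolation=cv2.INTER_CUBIC),cv2.resize(S[145:185,357:397],(400,400),interpolation=cv2.INTER_CUBIC)]);cv2.imwrite('pics/sp.png',z)
E
```

```text
L 773.0 364.0 top [ 0.55    0.0834 -0.0301] 0.081 scene [ 0.5519  0.0849 -0.0255] 0.068
s 461.0 280.0 top [ 1.0821  0.1454 -2.4667] 1.0 scene [-3.1993  2.0843 21.35  ] 1.0
far 440.0 209.0 top [0.6504 0.1015 0.4195] 0.279 scene [0.6517 0.0998 0.4215] 0.114
near 489.0 251.0 top [ 0.4426 -0.106  -0.4004] 0.261 scene [ 0.4442 -0.1059 -0.402 ] 0.113
short 364.0 153.0 top [ 0.4391  0.0871 -0.1177] 0.244 scene [ 0.4412  0.0873 -0.1273] 0.107
caddy 8846.0 2895.0 top [0.5164 0.3043 0.0866] 0.024 scene [0.5189 0.303  0.0839] 0.027
```

View pics/sp.png

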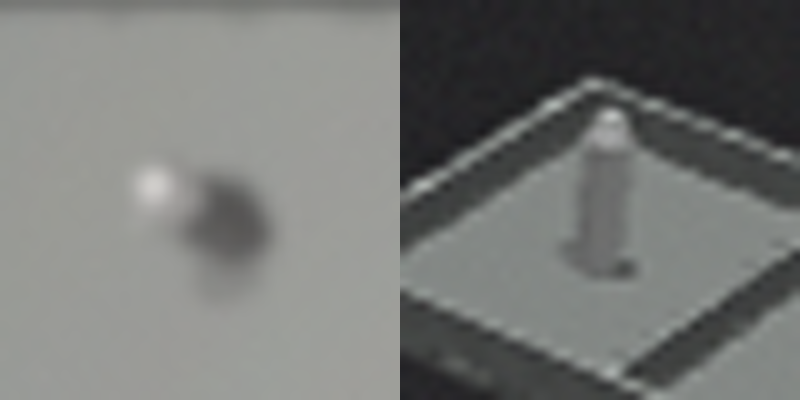

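The spigot tip is at about top (178.8,214.0) and scene (377.5,155.7). I'll triangulate it, recheck the small hub and set up a move planner.

```bash
cat >> h.py <<'E'
def joint(pt,ps,z):
    r=minimize(lambda g:((proj([*g,z],'top')[0]-pt)**2).sum()+((proj([*g,z],'scene')[0]-ps)**2).sum(),[.5,.1],method='Nelder-Mead',options=dict(xatol=1e-5,fatol=1e-4))
    return r.x.round(4),round(r.fun,2)
def plan(xyz,psi=None):
    from scipy.spatial.transform import Rotation as R
    s=read_state();Rm=R.from_quat(s['ee_rot']).as_matrix()
    cur=np.degrees(np.arctan2(Rm[1,1],Rm[0,1]))
    roll=0 if psi is None else -np.radians((psi-cur+90)%180-90)
    print('tool cm',((np.array(xyz)-s['tcp_pos'])@Rm*100).round(2),'roll',round(roll,3),'| psi',cur.round(1),'tcp',s['tcp_pos'].round(4),'t',s['time_s'])
E
python3 - <<'E'
from h import *
T=get_image('top');S=get_image('scene')
print('spigot',joint((178.8,214.),(377.5,155.7),.058),unproj((178.8,214.),.058,'top'),unproj((377.5,155.7),.058,'scene'))
for n,p,im in(('top',(375,191),T),('scene',(304,241),S)):
    m=mask(n,p,90,im);ys,xs=np.nonzero(m);r=render(M['hub_small'],.55,-.025,0,n);yr,xr=np.nonzero(r>.5)
    print(n,xs.min(),xs.max(),ys.min(),ys.max(),'model',xr.min(),xr.max(),yr.min(),yr.max())
    print(fit(M['hub_small'],{n:m},(.551,-.0255,0),False))
plan((.551,.084,.30),95)
E
```

```text
spigot (array([0.4491, 0.2976]), np.float64(0.17)) [0.4487334  0.29742421] [0.45065537 0.29691679]
top 363 386 180 203 model 333 355 175 197
(array([ 1.1117, -0.2276, -2.3204]), np.float64(1.0))
scene 294 314 232 249 model 315 334 221 239
(array([-3.1983,  2.0838, 21.35  ]), np.float64(1.0))
tool cm [-48.42 -24.9   10.47] roll -0.454 | psi 69.0 tcp [0.1883 0.4901 0.4047] t 1.0
```

```bash
cat >> h.py <<'E'
from scipy.optimize import least_squares
def unproj(px,z,n): return least_squares(lambda g:proj([*g,z],n)[0]-px,[.5,.1],x_scale=.01,diff_step=1e-4,xtol=1e-12).x
E
python3 - <<'E'
from h import *
T=get_image('top');S=get_image('scene')
for p,z in[((294,181),.008),((375,191),.008),((291,137),.008),((380,239),.008),((287,232),.008),((336,151),.034),((333,213),.034),((382,143),.008),((256,267),.01),((319,274),.01),((443,258),.045),((457,168),.045)]: print(p,unproj(p,z,'top').round(4))
x=unproj((375,191),.008,'top')
for n,p,im in(('top',(375,191),T),('scene',(304,241),S)):
    print(n,fit(M['hub_small'],{n:mask(n,p,90,im)},(*x,0),False))
# L refit check far tubes
for nm,p,ps in(('far',(291,137),(389,228)),('near',(380,239),(272,225))):
    x=unproj(p,.008,'top');print(nm,fit(M['tube_a'],{'top':mask('top',p,70,T),'scene':mask('scene',ps,70,S)},(*x,.4 if nm=='far' else -.4)))
E
```

```text
(294, 181) [0.5501 0.083 ]
(375, 191) [ 0.5438 -0.0915]
(291, 137) [0.649 0.1  ]
(380, 239) [ 0.4421 -0.1083]
(287, 232) [0.4391 0.0859]
(336, 151) [ 0.6165 -0.001 ]
(333, 213) [ 0.483  -0.0061]
(382, 143) [ 0.6532 -0.0998]
(256, 267) [0.3616 0.1408]
(319, 274) [0.3591 0.0114]
(443, 258) [ 0.4107 -0.229 ]
(457, 168) [ 0.5982 -0.2525]
top (array([ 0.5431, -0.0907,  0.0571]), np.float64(0.101))
scene (array([ 0.5451, -0.0902,  0.0814]), np.float64(0.086))
far (array([0.6514, 0.0999, 0.4262]), np.float64(0.399))
near (array([ 0.444 , -0.1054, -0.3883]), np.float64(0.386))
```

Emit:
servo_tool([
  {"hand":0,"linear":[-6.0,-3.1,1.3],"roll":-0.1},
  {"hand":0,"linear":[-12.0,-6.2,2.6],"roll":-0.2},
  {"hand":0,"linear":[-18.0,-9.3,3.9],"roll":-0.3},
  {"hand":0,"linear":[-24.0,-12.4,5.2],"roll":-0.454},
  {"hand":0,"linear":[-30.0,-15.5,6.5],"roll":-0.454},
  {"hand":0,"linear":[-36.0,-18.6,7.8],"roll":-0.454},
  {"hand":0,"linear":[-42.0,-21.7,9.1],"roll":-0.454},
  {"hand":0,"linear":[-48.4,-24.9,10.5],"roll":-0.454},
  {"hand":0,"linear":[-48.4,-24.9,10.5],"roll":-0.454},
  {"hand":0,"linear":[-48.4,-24.9,10.5],"roll":-0.454},
  {"hand":0,"linear":[-48.4,-24.9,10.5],"roll":-0.454},
])

```text
time_s: 2.48
tcp_pos: [0.5505, 0.084, 0.2995]
ee_rot: [-0.043, 0.999, 0.0, -0.0]
force: [-0.4, 0.0, -0.2]
finger_gap: 0.999
grip_force: 0.0
```

Emit:
servo_tool([
  {"hand":0,"linear":[0,0,4],"roll":0},
  {"hand":0,"linear":[0,0,8],"roll":0},
  {"hand":0,"linear":[0,0,10.5],"roll":0},
  {"hand":0,"linear":[0,0,11.4],"roll":0},
  {"hand":0,"linear":[0,0,11.4],"roll":0},
  {"hand":1,"linear":[0,0,11.4],"roll":0},
  {"hand":1,"linear":[0,0,11.4],"roll":0},
  {"hand":1,"linear":[0,0,11.4],"roll":0},
  {"hand":1,"linear":[0,0,11.4],"roll":0},
  {"hand":1,"linear":[0,0,11.4],"roll":0},
  {"hand":1,"linear":[0,0,11.4],"roll":0},
  {"hand":1,"linear":[0,0,11.4],"roll":0},
])

```text
time_s: 3.98
tcp_pos: [0.551, 0.084, 0.1867]
ee_rot: [-0.043, 0.999, -0.0, 0.001]
force: [-1.8, 0.7, 9.8]
finger_gap: 0.37
grip_force: 58.7
```

Emit:
servo_tool([
  {"hand":1,"linear":[0,0,-3],"roll":0},
  {"hand":1,"linear":[0,0,-7],"roll":0},
  {"hand":1,"linear":[1.6,4.4,-9],"roll":0},
  {"hand":1,"linear":[3.3,8.8,-9],"roll":0},
  {"hand":1,"linear":[5,13.3,-9],"roll":0},
  {"hand":1,"linear":[6.6,17.7,-9],"roll":0},
  {"hand":1,"linear":[8.3,22.1,-9],"roll":0},
  {"hand":1,"linear":[8.3,22.1,-9],"roll":0},
  {"hand":1,"linear":[8.3,22.1,-9],"roll":0},
  {"hand":1,"linear":[8.3,22.1,-9],"roll":0},
])

```text
time_s: 5.22
tcp_pos: [0.4493, 0.2962, 0.2757]
ee_rot: [-0.043, 0.999, -0.0, 0.0]
force: [-0.4, 0.2, -0.9]
finger_gap: 0.37
grip_force: 60.1
```

```bash
python3 - <<'E'
from h import *
s=read_state();print(s['tcp_pos'],s['force'],s['finger_gap'],s['time_s'])
T=get_image('top');S=get_image('scene')
x,y,z=s['tcp_pos']; hz=z-.1867
a=proj([x,y,hz],'top')[0].astype(int);b=proj([x,y,hz],'scene')[0].astype(int);print(a,b)
for n,im,c in(('top',T,a),('scene',S,b)):
  for r,zz in((.032,hz),(.032,hz+.008)):
    u=proj(disc(r,zz,zz)[:40]+[x,y,0],n)
    im[...]=im
  globals()[n]=im[c[1]-30:c[1]+30,c[0]-30:c[0]+30]
cv2.imwrite('pics/a1.png',np.hstack([cv2.resize(q,(400,400),interpolation=cv2.INTER_CUBIC) for q in(top,scene)]))
E
```

```text
[0.44933521 0.29618866 0.27572427] [-0.37496283  0.21048125 -0.91115381] 0.36979789205974184 5.225
[173 210] [378 146]
```

View pics/a1.png

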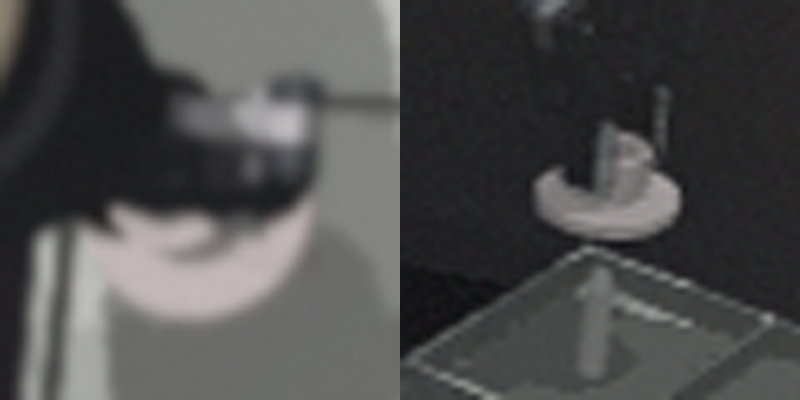

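The hub is held flat above the spigot: flange spans about cols 157–190.7 with its bottom rim at row 228.3 (top), and cols 368–390.5 (scene). I compare this with the model.

```bash
python3 - <<'E'
from h import *
x,y,hz=.4493,.2962,.089
d=disc(.032,hz,hz+.008)+[x,y,0]
for n in('top','scene'):
    u=proj(d,n);print(n,u.min(0),u.max(0), 'd/dx',proj([x+.01,y,hz],n)-proj([x,y,hz],n),'d/dy',proj([x,y+.01,hz],n)-proj([x,y,hz],n))
o=lambda v,c:v/6.667-.5+c
print('meas top L,R,B',o(95,143),o(318,143),o(322,180),'scene L,R,B',o(133,348),o(283,348),o(242,116))
E
```

```text
top [155.16324427 193.40181513] [190.88398513 227.34162216] d/dx [[ 0.88711111 -5.12455453]] d/dy [[-5.24372172 -0.46607145]]
scene [367.18834565 139.05135598] [389.22127493 151.45544582] d/dx [[2.65761802 1.15192773]] d/dy [[ 2.1239772  -1.05718196]]
meas top L,R,B 156.7492875356232 190.19761511924403 227.79758512074397 scene L,R,B 367.4490025498725 389.9478776061197 151.79818509074545
```

Emit:
servo_tool([
  {"hand":1,"linear":[0,0.13,0],"roll":0},
  {"hand":1,"linear":[0,0.13,1.5],"roll":0},
  {"hand":1,"linear":[0,0.13,2.7],"roll":0},
  {"hand":1,"linear":[0,0.13,3.5],"roll":0},
  {"hand":1,"linear":[0,0.13,4.2],"roll":0},
  {"hand":1,"linear":[0,0.13,4.8],"roll":0},
  {"hand":1,"linear":[0,0.13,4.8],"roll":0},
])

```text
time_s: 6.2
tcp_pos: [0.4486, 0.2982, 0.2273]
ee_rot: [-0.044, 0.999, -0.0, -0.0]
force: [-0.4, 0.0, -1.2]
finger_gap: 0.368
grip_force: 60.1
```

Emit:
servo_tool([
  {"hand":1,"linear":[0,0,1],"roll":0},
  {"hand":1,"linear":[0,0,2],"roll":0},
  {"hand":1,"linear":[0,0,2.8],"roll":0},
  {"hand":1,"linear":[0,0,3.3],"roll":0},
  {"hand":1,"linear":[0,0,3.5],"roll":0},
  {"hand":1,"linear":[0,0,3.5],"roll":0},
])

```text
time_s: 6.95
tcp_pos: [0.4487, 0.2983, 0.1927]
ee_rot: [-0.044, 0.999, 0.0, -0.0]
force: [-1.0, 0.3, -0.1]
finger_gap: 0.369
grip_force: 60.1
```

Emit:
servo_tool([
  {"hand":1,"linear":[0,0,0.1],"roll":0},
  {"hand":1,"linear":[0,0,0.1],"roll":0},
  {"hand":0,"linear":[0,0,0.1],"roll":0},
  {"hand":0,"linear":[0,0,0.1],"roll":0},
  {"hand":0,"linear":[0,0,0.1],"roll":0},
  {"hand":0,"linear":[0,0,0.1],"roll":0},
  {"hand":0,"linear":[0,0,-4],"roll":0},
  {"hand":0,"linear":[0,0,-8],"roll":0},
  {"hand":0,"linear":[0,0,-10],"roll":0},
  {"hand":0,"linear":[0,0,-10],"roll":0},
])

```text
time_s: 8.2
tcp_pos: [0.4493, 0.2986, 0.2941]
ee_rot: [-0.044, 0.999, 0.001, 0.001]
force: [0.2, 0.4, -0.7]
finger_gap: 1.001
grip_force: 0.0
```

```bash
python3 - <<'E'
from h import *
plan((.545,-.0903,.27),95)
E
```

```text
tool cm [ -6.14 -39.58   2.38] roll -0.0 | psi 95.0 tcp [0.4493 0.2986 0.2941] t 8.2
```

Emit:
servo_tool([
  {"hand":0,"linear":[-0.9,-5.6,0],"roll":0},
  {"hand":0,"linear":[-1.8,-11.3,0],"roll":0},
  {"hand":0,"linear":[-2.7,-17,0.5],"roll":0},
  {"hand":0,"linear":[-3.5,-22.6,1],"roll":0},
  {"hand":0,"linear":[-4.4,-28.3,1.5],"roll":0},
  {"hand":0,"linear":[-5.3,-34,2],"roll":0},
  {"hand":0,"linear":[-6.14,-39.6,2.4],"roll":0},
  {"hand":0,"linear":[-6.14,-39.6,2.4],"roll":0},
  {"hand":0,"linear":[-6.14,-39.6,2.4],"roll":0},
  {"hand":0,"linear":[-6.14,-39.6,2.4],"roll":0},
])

```text
time_s: 9.45
tcp_pos: [0.544, -0.0897, 0.2683]
ee_rot: [-0.044, 0.999, 0.0, -0.0]
force: [0.1, 0.3, 0.1]
finger_gap: 1.001
grip_force: 0.0
```

```bash
python3 - <<'E'
from h import *
plan((.545,-.0903,.186),95)
T=get_image('top');S=get_image('scene')
cv2.imwrite('pics/b1.png',np.hstack([cv2.resize(T[130:250,140:260],(400,400),interpolation=cv2.INTER_CUBIC),cv2.resize(S[140:200,350:410],(400,400),interpolation=cv2.INTER_CUBIC)]))
# hub seated height: fit at z=.005 against scene tip/neck
E
```

```text
tool cm [-0.1  -0.07  8.23] roll 0.001 | psi 95.1 tcp [ 0.544  -0.0897  0.2683] t 9.45
```

View pics/b1.png

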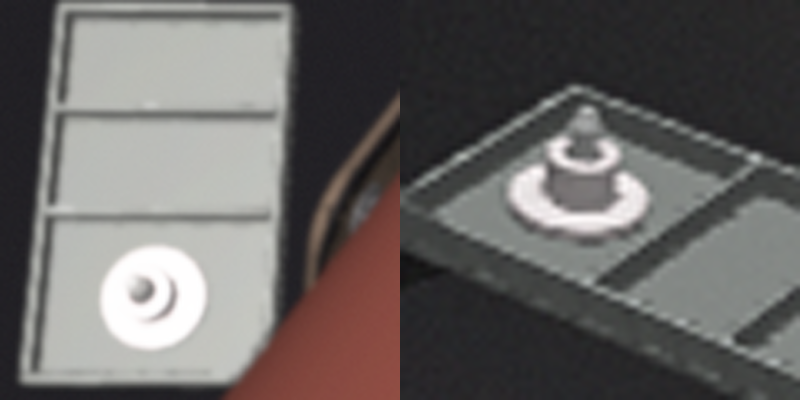

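The large hub is flat and home over the spigot (tip at crop (140,290) and (588,115)). Next, grasp the small hub.

Emit:
servo_tool([
  {"hand":0,"linear":[-0.1,-0.05,4],"roll":0},
  {"hand":0,"linear":[-0.1,-0.05,7],"roll":0},
  {"hand":0,"linear":[-0.1,-0.05,8],"roll":0},
  {"hand":0,"linear":[-0.1,-0.05,8],"roll":0},
  {"hand":1,"linear":[-0.1,-0.05,8],"roll":0},
  {"hand":1,"linear":[-0.1,-0.05,8],"roll":0},
  {"hand":1,"linear":[-0.1,-0.05,8],"roll":0},
  {"hand":1,"linear":[-0.1,-0.05,8],"roll":0},
  {"hand":1,"linear":[-0.1,-0.05,8],"roll":0},
  {"hand":1,"linear":[-0.1,-0.05,8],"roll":0},
  {"hand":1,"linear":[-0.1,-0.05,8],"roll":0},
])

```text
time_s: 10.92
tcp_pos: [0.5457, -0.0914, 0.1896]
ee_rot: [-0.043, 0.999, -0.0, 0.001]
force: [-2.0, 0.7, 9.6]
finger_gap: 0.291
grip_force: 58.4
```

```bash
python3 - <<'E'
from h import *
plan((.4493,.2980,.30),95)
E
```

```text
tool cm [  6.2   39.62 -11.06] roll -0.0 | psi 95.0 tcp [ 0.5457 -0.0914  0.1896] t 10.925
```

Emit:
servo_tool([
  {"hand":1,"linear":[0,0,-4],"roll":0},
  {"hand":1,"linear":[0,0,-9],"roll":0},
  {"hand":1,"linear":[0.9,5.6,-11],"roll":0},
  {"hand":1,"linear":[1.8,11.3,-11],"roll":0},
  {"hand":1,"linear":[2.7,17,-11],"roll":0},
  {"hand":1,"linear":[3.5,22.6,-11],"roll":0},
  {"hand":1,"linear":[4.4,28.3,-11],"roll":0},
  {"hand":1,"linear":[5.3,34,-11],"roll":0},
  {"hand":1,"linear":[6.2,39.6,-11],"roll":0},
  {"hand":1,"linear":[6.2,39.6,-11],"roll":0},
  {"hand":1,"linear":[6.2,39.6,-11],"roll":0},
  {"hand":1,"linear":[6.2,39.6,-11],"roll":0},
])

```text
time_s: 12.42
tcp_pos: [0.4495, 0.2968, 0.2987]
ee_rot: [-0.043, 0.999, -0.0, -0.0]
force: [0.3, 0.1, 0.4]
finger_gap: 0.293
grip_force: 59.4
```

```bash
python3 - <<'E'
from h import *
s=read_state();x,y,z=s['tcp_pos'];hz=z-.1896
plan((.449,.298,.245))
T=get_image('top');S=get_image('scene')
d=disc(.024,hz,hz+.008)+[x,y,0]
out=[]
for n,im in(('top',T),('scene',S)):
    u=proj(d,n);c=u.mean(0).astype(int);o=c-30
    q=cv2.resize(im[o[1]:o[1]+60,o[0]:o[0]+60],(400,400),interpolation=cv2.INTER_CUBIC)
    cv2.polylines(q,[np.int32((cv2.convexHull(np.float32(u))-o+.5)*400/60)],True,(0,255,0),1)
    out.append(q)
cv2.imwrite('pics/c1.png',np.hstack(out))
E
```

```text
tool cm [0.04 0.12 5.37] roll 0 | psi 94.9 tcp [0.4495 0.2968 0.2987] t 12.425
```

View pics/c1.png

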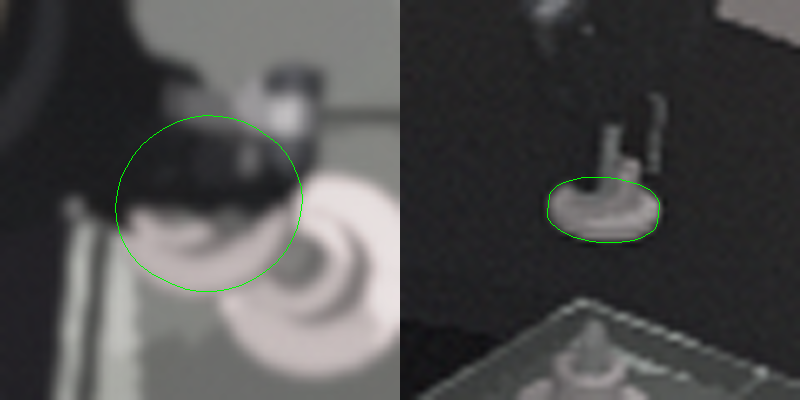

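The outlines match in both views, so the hub is centred in the grip. Descending onto the spigot.

Emit:
servo_tool([
  {"hand":1,"linear":[0.04,0.1,2],"roll":0},
  {"hand":1,"linear":[0.04,0.1,4],"roll":0},
  {"hand":1,"linear":[0.04,0.1,4.8],"roll":0},
  {"hand":1,"linear":[0.04,0.1,5.5],"roll":0},
  {"hand":1,"linear":[0.04,0.1,6.2],"roll":0},
  {"hand":1,"linear":[0.04,0.1,6.9],"roll":0},
  {"hand":1,"linear":[0.04,0.1,7.3],"roll":0},
  {"hand":1,"linear":[0.04,0.1,7.3],"roll":0},
])

```text
time_s: 13.52
tcp_pos: [0.4491, 0.2986, 0.2255]
ee_rot: [-0.043, 0.999, -0.0, 0.0]
force: [5.0, -2.4, -3.8]
finger_gap: 0.287
grip_force: 59.1
```

Emit:
servo_tool([
  {"hand":1,"linear":[0,0,0.1],"roll":0},
  {"hand":1,"linear":[0,0,0.1],"roll":0},
  {"hand":0,"linear":[0,0,0.1],"roll":0},
  {"hand":0,"linear":[0,0,0.1],"roll":0},
  {"hand":0,"linear":[0,0,0.1],"roll":0},
  {"hand":0,"linear":[0,0,0.1],"roll":0},
  {"hand":0,"linear":[0,0,-4],"roll":0},
  {"hand":0,"linear":[0,0,-7],"roll":0},
  {"hand":0,"linear":[0,0,-7],"roll":0},
])

```text
time_s: 14.65
tcp_pos: [0.4495, 0.2993, 0.2979]
ee_rot: [-0.044, 0.999, 0.001, 0.002]
force: [-0.6, 0.8, 0.1]
finger_gap: 1.004
grip_force: 0.0
```

```bash
python3 - <<'E'
from h import *
plan((.651,.1,.25),24.3)
E
```

```text
tool cm [-18.32 -21.61   4.82] roll 1.234 | psi 95.0 tcp [0.4495 0.2993 0.2979] t 14.65
```

Emit:
servo_tool([
  {"hand":0,"linear":[-2.6,-3.1,0.5],"roll":0.17},
  {"hand":0,"linear":[-5.2,-6.2,1.2],"roll":0.34},
  {"hand":0,"linear":[-7.8,-9.2,2],"roll":0.51},
  {"hand":0,"linear":[-10.4,-12.3,2.8],"roll":0.68},
  {"hand":0,"linear":[-13,-15.4,3.6],"roll":0.85},
  {"hand":0,"linear":[-15.7,-18.5,4.4],"roll":1.02},
  {"hand":0,"linear":[-18.3,-21.6,4.8],"roll":1.19},
  {"hand":0,"linear":[-18.3,-21.6,4.8],"roll":1.234},
  {"hand":0,"linear":[-18.3,-21.6,4.8],"roll":1.234},
  {"hand":0,"linear":[-18.3,-21.6,4.8],"roll":1.234},
  {"hand":0,"linear":[-18.3,-21.6,4.8],"roll":1.234},
])

```text
time_s: 16.02
tcp_pos: [0.6495, 0.1, 0.2477]
ee_rot: [0.542, 0.84, -0.0, -0.0]
force: [-0.5, -0.4, 0.0]
finger_gap: 0.996
grip_force: 0.0
```

```bash
python3 - <<'E'
from h import *
plan((.651,.1,.177),24.3)
T=get_image('top');S=get_image('scene')
cv2.imwrite('pics/d1.png',np.hstack([cv2.resize(T[130:250,140:260],(400,400),interpolation=cv2.INTER_CUBIC),cv2.resize(S[140:200,350:410],(400,400),interpolation=cv2.INTER_CUBIC)]))
E
```

```text
tool cm [-0.07  0.14  7.07] roll 0.001 | psi 24.4 tcp [0.6495 0.1    0.2477] t 16.025
```

View pics/d1.png

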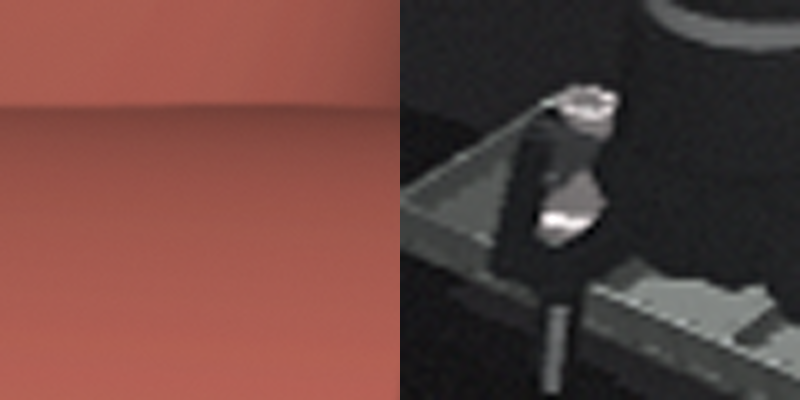

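The arm hides the tray here; I'll check the hub stack later. Grasp the far tube.

Emit:
servo_tool([
  {"hand":0,"linear":[-0.05,0.12,3.5],"roll":0},
  {"hand":0,"linear":[-0.05,0.12,6],"roll":0},
  {"hand":0,"linear":[-0.05,0.12,7],"roll":0},
  {"hand":0,"linear":[-0.05,0.12,7],"roll":0},
  {"hand":1,"linear":[-0.05,0.12,7],"roll":0},
  {"hand":1,"linear":[-0.05,0.12,7],"roll":0},
  {"hand":1,"linear":[-0.05,0.12,7],"roll":0},
  {"hand":1,"linear":[-0.05,0.12,7],"roll":0},
  {"hand":1,"linear":[-0.05,0.12,7],"roll":0},
  {"hand":1,"linear":[-0.05,0.12,7],"roll":0},
  {"hand":1,"linear":[-0.05,0.12,7],"roll":0},
  {"hand":1,"linear":[-0.05,0.12,7],"roll":0},
])

```text
time_s: 17.62
tcp_pos: [0.6512, 0.0996, 0.1781]
ee_rot: [0.542, 0.84, 0.0, 0.0]
force: [-0.9, -0.1, 5.9]
finger_gap: 0.082
grip_force: 58.9
```

```bash
python3 - <<'E'
from h import *
c=np.array([.5172,.3037]);a=.086;e=np.array([np.cos(a),np.sin(a)])
print(c+.018*e,c+.086*e)
plan((*(c+.086*e),.25),4.9)
E
```

```text
[0.53513348 0.30524609] [0.60288217 0.31108689]
tool cm [21.26  4.3  -7.19] roll 0.339 | psi 24.3 tcp [0.6512 0.0996 0.1781] t 17.625
```

Emit:
servo_tool([
  {"hand":1,"linear":[0,0,-3],"roll":0},
  {"hand":1,"linear":[0,0,-7],"roll":0},
  {"hand":1,"linear":[5,1,-7.2],"roll":0.1},
  {"hand":1,"linear":[10,2,-7.2],"roll":0.2},
  {"hand":1,"linear":[15,3,-7.2],"roll":0.3},
  {"hand":1,"linear":[19,3.9,-7.2],"roll":0.34},
  {"hand":1,"linear":[21.3,4.3,-7.2],"roll":0.34},
  {"hand":1,"linear":[21.3,4.3,-7.2],"roll":0.34},
  {"hand":1,"linear":[21.3,4.3,-7.2],"roll":0.34},
  {"hand":1,"linear":[21.3,4.3,-7.2],"roll":0.34},
])

```text
time_s: 18.88
tcp_pos: [0.6032, 0.3101, 0.2497]
ee_rot: [0.677, 0.736, -0.0, 0.0]
force: [0.0, -0.3, -0.0]
finger_gap: 0.081
grip_force: 58.9
```

```bash
python3 - <<'E'
from h import *
plan((.6029,.3111,.184),4.9)
s=read_state();x,y,z=s['tcp_pos']
T=get_image('top');S=get_image('scene');out=[]
for n,im in(('top',T),('scene',S)):
    c=proj([x,y,.03],n)[0].astype(int);o=c-40
    q=cv2.resize(im[o[1]:o[1]+80,max(o[0],0):o[0]+80],(400,400),interpolation=cv2.INTER_CUBIC)
    for p in tube(.112):
        a=.086;Rz=np.array([[np.cos(a),np.sin(a),0],[-np.sin(a),np.cos(a),0],[0,0,1]])
        u=proj(p@Rz+[x,y,z-.1781],n)
        cv2.polylines(q,[np.int32((cv2.convexHull(np.float32(u))-o+.5)*5)],True,(0,255,0),1)
    out.append(q)
cv2.imwrite('pics/e1.png',np.hstack(out))
E
```

```text
tool cm [ 0.1  -0.02  6.57] roll -0.003 | psi 4.7 tcp [0.6032 0.3101 0.2497] t 18.875
```

View pics/e1.png

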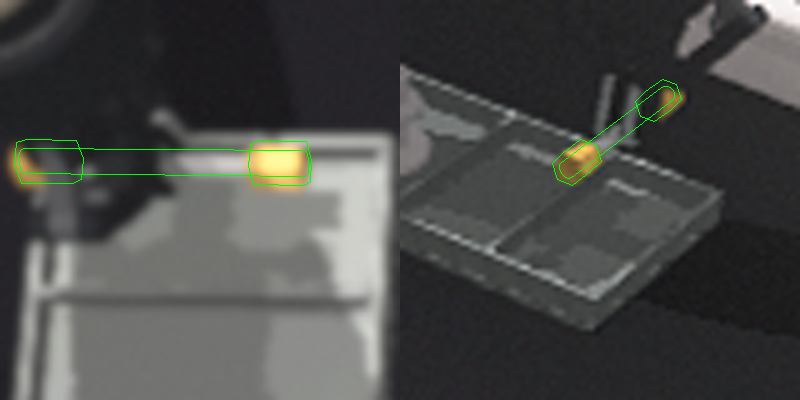

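The tube is held as modelled, about a millimetre off. Lower it and open only partway.

Emit:
servo_tool([
  {"hand":1,"linear":[0.1,0,3],"roll":0},
  {"hand":1,"linear":[0.1,0,5],"roll":0},
  {"hand":1,"linear":[0.1,0,6],"roll":0},
  {"hand":1,"linear":[0.1,0,6.6],"roll":0},
  {"hand":1,"linear":[0.1,0,6.6],"roll":0},
  {"hand":0.78,"linear":[0.1,0,6.6],"roll":0},
  {"hand":0.78,"linear":[0.1,0,6.6],"roll":0},
  {"hand":0.78,"linear":[0.1,0,6.6],"roll":0},
  {"hand":0.78,"linear":[0.1,0,3.5],"roll":0},
  {"hand":0.5,"linear":[0.1,0,-1],"roll":0},
  {"hand":0,"linear":[0.1,0,-4],"roll":0},
  {"hand":0,"linear":[0.1,0,-4],"roll":0},
])

```text
time_s: 20.48
tcp_pos: [0.6035, 0.3128, 0.2928]
ee_rot: [0.677, 0.736, 0.002, 0.001]
force: [0.1, 0.7, -0.1]
finger_gap: 0.848
grip_force: 0.0
```

```bash
python3 - <<'E'
from h import *
plan((.444,-.1055,.25),-22.4)
E
```

```text
tool cm [-40.35 -19.43   4.13] roll 0.475 | psi 4.8 tcp [0.6035 0.3128 0.2928] t 20.475
```

Emit:
servo_tool([
  {"hand":0,"linear":[-5,-2.4,0],"roll":0.06},
  {"hand":0,"linear":[-10,-4.8,0],"roll":0.12},
  {"hand":0,"linear":[-15,-7.3,0],"roll":0.18},
  {"hand":0,"linear":[-20,-9.7,0.5],"roll":0.24},
  {"hand":0,"linear":[-25,-12.1,1],"roll":0.3},
  {"hand":0,"linear":[-30,-14.5,2],"roll":0.36},
  {"hand":0,"linear":[-35,-16.9,3],"roll":0.42},
  {"hand":0,"linear":[-40.3,-19.4,4.1],"roll":0.475},
  {"hand":0,"linear":[-40.3,-19.4,4.1],"roll":0.475},
  {"hand":0,"linear":[-40.3,-19.4,4.1],"roll":0.475},
  {"hand":0,"linear":[-40.3,-19.4,4.1],"roll":0.475},
])

```text
time_s: 21.85
tcp_pos: [0.4434, -0.1044, 0.2487]
ee_rot: [0.83, 0.557, 0.0, -0.0]
force: [-0.4, 0.0, 0.2]
finger_gap: 1.0
grip_force: 0.0
```

```bash
python3 - <<'E'
from h import *
plan((.444,-.1055,.178),-22.4)
T=get_image('top');S=get_image('scene')
cv2.imwrite('pics/f1.png',np.hstack([cv2.resize(T[120:250,140:270],(400,400),interpolation=cv2.INTER_CUBIC),cv2.resize(S[140:220,345:425],(400,400),interpolation=cv2.INTER_CUBIC)]))
E
```

```text
tool cm [-0.08  0.1   7.07] roll 0.002 | psi -22.3 tcp [ 0.4434 -0.1044  0.2487] t 21.85
```

View pics/f1.png

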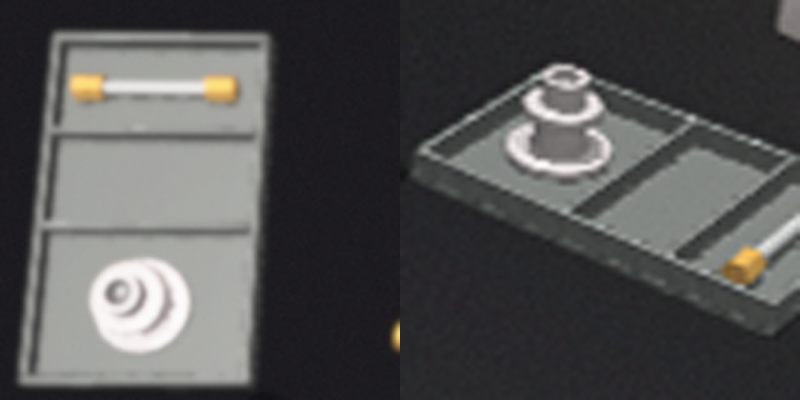

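The small hub sits flat on the large one, around crop (125,295), and the first tube lies in the far compartment at (153,88). Grasp the second tube.

Emit:
servo_tool([
  {"hand":0,"linear":[-0.08,0.1,3.5],"roll":0},
  {"hand":0,"linear":[-0.08,0.1,6],"roll":0},
  {"hand":0,"linear":[-0.08,0.1,7],"roll":0},
  {"hand":0,"linear":[-0.08,0.1,7],"roll":0},
  {"hand":1,"linear":[-0.08,0.1,7],"roll":0},
  {"hand":1,"linear":[-0.08,0.1,7],"roll":0},
  {"hand":1,"linear":[-0.08,0.1,7],"roll":0},
  {"hand":1,"linear":[-0.08,0.1,7],"roll":0},
  {"hand":1,"linear":[-0.08,0.1,7],"roll":0},
  {"hand":1,"linear":[-0.08,0.1,7],"roll":0},
  {"hand":1,"linear":[-0.08,0.1,7],"roll":0},
  {"hand":1,"linear":[-0.08,0.1,7],"roll":0},
])

```text
time_s: 23.45
tcp_pos: [0.4438, -0.1066, 0.1791]
ee_rot: [0.831, 0.556, 0.0, 0.0]
force: [-2.6, 0.8, 6.3]
finger_gap: 0.082
grip_force: 58.8
```

```bash
python3 - <<'E'
from h import *
plan((.536,.3053,.30),4.9)
E
```

```text
tool cm [ 41.6   -7.17 -12.1 ] roll -0.477 | psi -22.4 tcp [ 0.4438 -0.1066  0.1791] t 23.45
```

Emit:
servo_tool([
  {"hand":1,"linear":[0,0,-5],"roll":0},
  {"hand":1,"linear":[0,0,-10],"roll":0},
  {"hand":1,"linear":[5.9,-1,-12],"roll":-0.06},
  {"hand":1,"linear":[11.9,-2,-12],"roll":-0.13},
  {"hand":1,"linear":[17.8,-3.1,-12],"roll":-0.2},
  {"hand":1,"linear":[23.8,-4.1,-12],"roll":-0.27},
  {"hand":1,"linear":[29.7,-5.1,-12],"roll":-0.34},
  {"hand":1,"linear":[35.7,-6.1,-12],"roll":-0.41},
  {"hand":1,"linear":[41.6,-7.2,-12],"roll":-0.477},
  {"hand":1,"linear":[41.6,-7.2,-12],"roll":-0.477},
  {"hand":1,"linear":[41.6,-7.2,-12],"roll":-0.477},
  {"hand":1,"linear":[41.6,-7.2,-12],"roll":-0.477},
])

```text
time_s: 24.95
tcp_pos: [0.5356, 0.3043, 0.2987]
ee_rot: [0.677, 0.736, -0.0, -0.0]
force: [-0.4, -0.1, -0.7]
finger_gap: 0.078
grip_force: 59.0
```

```bash
python3 - <<'E'
from h import *
plan((.536,.3053,.1845),4.9)
s=read_state();x,y,z=s['tcp_pos']
T=get_image('top');S=get_image('scene');out=[]
for n,im in(('top',T),('scene',S)):
    c=proj([x,y,z-.178],n)[0].astype(int);o=np.maximum(c-40,0)
    q=cv2.resize(im[o[1]:o[1]+80,o[0]:o[0]+80],(400,400),interpolation=cv2.INTER_CUBIC)
    for p in tube(.112):
        a=.086;Rz=np.array([[np.cos(a),np.sin(a),0],[-np.sin(a),np.cos(a),0],[0,0,1]])
        u=proj(p@Rz+[x,y,z-.1791],n)
        cv2.polylines(q,[np.int32((cv2.convexHull(np.float32(u))-o+.5)*5)],True,(0,255,0),1)
    out.append(q)
cv2.imwrite('pics/g1.png',np.hstack(out))
E
```

```text
tool cm [ 0.1   0.06 11.42] roll -0.001 | psi 4.8 tcp [0.5356 0.3043 0.2987] t 24.95
```

View pics/g1.png

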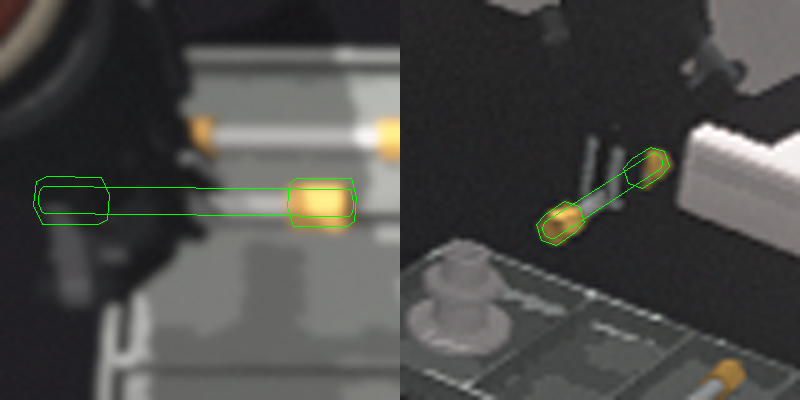

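The second tube matches the model above its compartment. Lower and release.

Emit:
servo_tool([
  {"hand":1,"linear":[0.1,0.05,4],"roll":0},
  {"hand":1,"linear":[0.1,0.05,7.5],"roll":0},
  {"hand":1,"linear":[0.1,0.05,10],"roll":0},
  {"hand":1,"linear":[0.1,0.05,11],"roll":0},
  {"hand":1,"linear":[0.1,0.05,11.4],"roll":0},
  {"hand":1,"linear":[0.1,0.05,11.4],"roll":0},
  {"hand":0.78,"linear":[0.1,0.05,11.4],"roll":0},
  {"hand":0.78,"linear":[0.1,0.05,11.4],"roll":0},
  {"hand":0.78,"linear":[0.1,0.05,11.4],"roll":0},
  {"hand":0.78,"linear":[0.1,0.05,8],"roll":0},
  {"hand":0.78,"linear":[0.1,0.05,3],"roll":0},
  {"hand":0.78,"linear":[0.1,0.05,0],"roll":0},
])

```text
time_s: 26.55
tcp_pos: [0.5365, 0.3067, 0.3013]
ee_rot: [0.676, 0.737, 0.001, 0.001]
force: [0.6, -0.6, -1.2]
finger_gap: 0.22
grip_force: 0.0
```

Emit:
servo_tool([
  {"hand":0.78,"linear":[-5,-1,-2],"roll":0},
  {"hand":0.78,"linear":[-10,-2,-4],"roll":0},
  {"hand":0.78,"linear":[-15,-3,-5],"roll":0},
  {"hand":0.78,"linear":[-20,-5,-5],"roll":0},
  {"hand":0.78,"linear":[-25,-8,-5],"roll":0},
  {"hand":0.78,"linear":[-30,-11,-5],"roll":0},
  {"hand":0.78,"linear":[-35,-14,-5],"roll":0},
  {"hand":0.78,"linear":[-35,-14,-5],"roll":0},
  {"hand":0.78,"linear":[-35,-14,-5],"roll":0},
])

```text
time_s: 27.68
tcp_pos: [0.4268, -0.0542, 0.349]
ee_rot: [0.676, 0.737, 0.0, 0.0]
force: [-0.3, -0.1, -0.4]
finger_gap: 0.219
grip_force: 0.0
```

```bash
python3 - <<'E'
from h import *
print(read_state()['time_s'],read_state()['force'])
T=get_image('top');S=get_image('scene')
cv2.imwrite('pics/z1.png',np.vstack([cv2.resize(T[110:290,140:420],None,fx=1.9,fy=1.6),cv2.resize(S[145:285,230:460],(532,300))]))
E
```

```text
27.675 [-0.28157674 -0.13773741 -0.38928644]
```

View pics/z1.png

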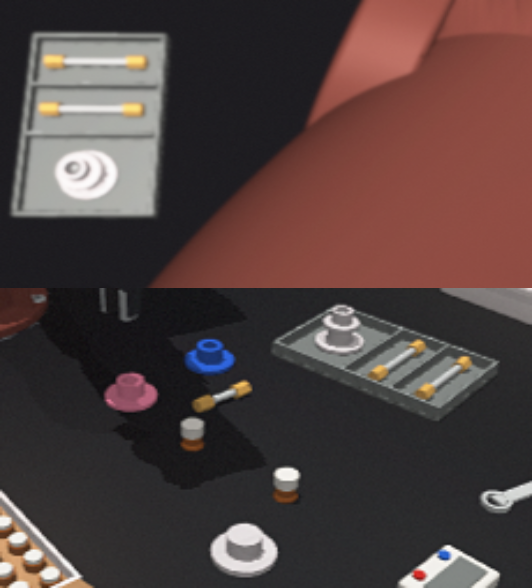

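The picture shows both tubes in their compartments, at (95,62) and (92,109), with the hub stack on the spigot at (85,173). The jars, short tube and undrilled hub stand where they were.

```bash
python3 -c "
from bench import *
print(hand_in())"
```

```text
the job is handed in; nothing more can be done
None
```

I handed the job in at about 28 s: the large hub is home on the spigot, the small hub is flat on top, each long tube lies in its own compartment, and the last picture shows the jars, short tube and undrilled hub where they were.

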